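# Put the screw cassettes away in the flapped well

### The job

On the raised white ledge, open the screw well by pressing the flap's tail lever down until it clicks and the flap stays open by itself. Then slide both flat screw cassettes along the ledge, without lifting them, so that they drop down into the well, and push the open flap back over so that it springs fully shut above them. Leave the pry tool and all the other things lying where they are.

Things in the scene. Friction and masses are not known exactly. Their poses are not given: they have to be found in the camera images.
- ledge: Fixed white melamine block, 280 (x) x 340 (y) x 60 mm high; origin at the centre of its underside; place and yaw vary. All directions are in this frame. Its +y part (y -30 to +170 mm) is a flat apron at 60 mm height with the cassettes and pry tool in three lanes along y (x about -74, 0, +74 mm, any order); its -y part holds the well; the flap's hinge runs along its -y edge.
- well (a point): Centre of the well's floor, 20 mm above the table, axes as the ledge. The well is a recess 240 (x) x 120 (y) mm, 40 mm deep, at y = -150 to -30 mm of the ledge. Its rim on the apron side (y = -30 mm) is flush with the apron, no lip.
- flap (a joint): Angle (rad) of the rocker made of panel and tail: 0 = shut, flat over the well; 1.25 = fully open. A spring shuts it from below about 1.05; past about 1.1 the detent snaps it to 1.25 and holds it. Pressing 55 mm out takes up to 15 N, most near 0.8 rad. To shut, push the open panel's back towards +y (about 6 N at 75 mm above the hinge) to below 1.0 rad (20 to 50 mm of push); it then springs shut.
- hinge (a point): Middle of the flap's hinge line, at x = 0, y = -161 mm of the ledge, 68 mm above the table. This point's axes turn with the flap.
- tail: Tail lever: grey ribbed paddle 60 (x) x 92 mm long, 6 mm thick. Origin in the middle of the hinge line; runs from there along its own -y; its z is its upper face's normal. Flap shut: it juts out past the ledge's -y side, rising at 0.75 rad; flap open: it points 0.5 rad below level. Pressing straight down 55 mm outward of the hinge line works all the way (tip ends 24 to 30 mm below hinge height).
- tail_end (a point): Middle of the tail lever's free end, on its upper face, 92 mm from the hinge line.
- panel: Flap panel: grey plastic with dark ribs, 238 (x) x 134 x 5 mm, covers the well when shut. Origin in the middle of the hinge line; it runs from there along its own +y (level, towards the ledge's +y, when shut; standing 1.25 rad above level when open, its top edge then 195 mm above the table).
- panel_edge (a point): Middle of the flap panel's free edge, 135 mm from the hinge line.
- cassette_a: Screw cassette: closed flat grey rectangular box 50 (x) x 84 (y) x 15 mm with a 2 x 3 grid of screws in its top, 120 g; origin at the centre of its underside; lies on the apron with its long side within 0.15 rad of the ledge's y.
- cassette_b: The second screw cassette, the same as the first.
- pry_tool: Flat three-cornered pry tool, corners 36 mm from its centre, 6 mm thick, 30 g; lies on the apron in one of the three lanes, to be left alone; origin under its centre.
- phone_case: Cracked phone case, a shallow tray 76 x 150 x 11 mm, on the table beside the ledge; a bystander. Origin under its centre.
- glass_panel: Smoky glass rear panel, 72 x 146 x 5 mm, lying on the flat 4 mm steel screw mat; a bystander. Origin under its centre.
- screwdriver: Screwdriver 170 mm long, on the table; a bystander.
- battery: Flat battery 55 x 90 x 8 mm, on the table beside the ledge; a bystander.
- spudger_cup: Steel cup, 70 mm across and 90 mm high, on the table beside the ledge; a bystander.
- spare_phone: Phone 72 x 148 x 9 mm, on the table near the robot; a bystander.

How it is judged:
On the way, in this order (a step that is already met when the one before it is completed fails the run):
1. the gripper presses the tail lever down (value of joint flap above 0.6 rad and contact force between any of the fingers, the arm and tail above 1 N), for 0.1 s.
2. the flap stands open on its detent (above 1.15 rad) with nothing of the robot touching it (value of joint flap above 1.15 rad and contact force between each of the fingers, the arm and tail below 0.3 N and contact force between each of the fingers, the arm and panel below 0.3 N), for 0.3 s.
3. both cassettes are down in the well, the flap still open (x of cassette_a in the frame of well between -0.12 and 0.12 m and y of cassette_a in the frame of well between -0.06 and 0.06 m and z of each of cassette_a, cassette_b in the frame of well below 0.025 m and x of cassette_b in the frame of well between -0.12 and 0.12 m and y of cassette_b in the frame of well between -0.06 and 0.06 m and value of joint flap above 1 rad), for 0.2 s.
At the end, for the whole second after the job is handed in: The flap is shut (below 0.05 rad) and still, and both cassettes lie at rest wholly down in the well (centre within the recess, underside less than 25 mm above its floor), with no other thing shifted (x of cassette_a in the frame of well between -0.12 and 0.12 m and y of cassette_a in the frame of well between -0.06 and 0.06 m and z of each of cassette_a, cassette_b in the frame of well below 0.025 m and x of cassette_b in the frame of well between -0.12 and 0.12 m and y of cassette_b in the frame of well between -0.06 and 0.06 m and value of joint flap below 0.05 rad and velocity of joint flap below 0.05 rad/s and linear speed of each of cassette_a, cassette_b below 0.02 m/s); the robot touches nothing.
It fails at once if a cassette is lifted (its centre more than 40 mm above the apron) (z of any of cassette_a, cassette_b in the frame of ledge above 0.1 m).
It fails at once if the pry tool is shifted by more than 30 mm (distance of pry_tool from where it was at the start of the episode above 0.03 m).
It fails at once if another bystander (phone case, glass panel, screwdriver, battery, cup, phone) is shifted by more than 30 mm (distance of any of phone_case, glass_panel, screwdriver, battery, spudger_cup, spare_phone from where it was at the start of the episode above 0.03 m).
It also fails if it takes over 64 s, if anything falls off the work surface, if the arm or the gripper's body presses on something with over 40 N, if the wrist force passes 120 N, or if a joint passes its speed limit or range.

### The arm

A 6-joint arm with a two-finger parallel gripper is mounted at the origin on the work surface. World frame = base frame: x ahead of the robot, y to its left, z up, the work surface at z = 0. Lengths are in m, angles in rad, forces in N, time in s.
With the tool pointing down it reaches from about 0.35 to 0.85 m from the base axis. Payload 8.1 kg.
Tool frame: the origin (TCP) lies on the centre line of the jaws, within the pads' length; the fingertips stand 17 mm ahead of it and the grasp point (between the pads) lies 2 mm behind it; z points along the fingers, y is the line along which they close (so a half turn about z gives the same grasp; the last joint's range is limited). The gripper opens to 93 mm and grips with 3 to 60 N. Pads are 15 mm wide; open, the fingers measure 128 mm over their backs; the gripper's body (75 mm by 188 mm) begins 65 mm behind the grasp point.
Start: joints at [-1.26, 0.13, 1.488, -0, 1.523, -0.085], TCP at [0.231, -0.554, 0.236] pointing down, gripper open.
Joint ranges: [-2.96, 2.96], [-0.89, 2.26], [0.02, 2.5], [-1.34, 4.48], [0, 2.73], [-2.66, 2.66]. Speed limits (rad/s): [2.39, 2.39, 2.79, 3.14, 3.14, 3.14].

### API

Orientations are given as a rotation vector (axis times angle).
In Python, from plant import telemetry, viewer, order gives the robot as it stands.
- The arm moves only by the tool send_rows, never from a script. Its argument "plan" is a list that holds one entry, the list of rows, each a list of 5 numbers: the closure, from -1 (fully open) to 1 (shut), then the shift along the world's x, y, z normalised to -1 to 1, where 1 is 0.2 m, then the turn about the world's z normalised to -1 to 1, where 1 is 60 degrees. A call has 1 to 20 rows; each row is the pose to reach, as a shift and turn from the pose commanded when the call began; what a row does not reach only later rows make up. A row lasts 1/12 s, in which the tool goes at most 41.7 mm and 7.16 degrees, less where a joint would pass 70% of its speed; a pose out of reach is approached as far as the arm can. A call with a number of a shift or a turn outside -1 to 1 is refused whole. A call with a gripper value outside its range is refused whole. The fingers move at their own pace and stop on an object; "force" is the grip in N (left out, the last holds). Time passes only in rows, so rows that repeat a pose let the fingers close. It gives the time, the measured TCP pose, the force, the opening and the grip force at its end, in the units of the state.
- telemetry.read_state(): the state, without advancing time (a new reading comes with each control period).
- viewer.read_camera(name): name is "scene" or "top" or "wrist"; returns (picture, depth): 480x640x3 uint8, blue, green, red; 480x640 float32, m along the optical axis (not along the pixel's ray), 0 where there is no reading.
- viewer.calibration(name): a dict with "camera_matrix" (3x3 intrinsics, pixels), "extrinsics" (4x4, takes a point from camera to world coordinates); the wrist camera has in their place "hand_eye" (4x4, takes a point from camera to tool coordinates, whose origin is the TCP and whose axes are the flange's). Camera axes: x right, y up, looking along -z (the intrinsics and any distortion apply to the point x, -y, -z); pixel columns grow to the right and rows downward; lengths in m; the calibration is good to about 2 mm. A picture is of the moment at which its call begins: read the wrist's pose just before it. calibration takes no time and is no camera call.
- order.close_job(): hands the job in; it is judged then, once.
The state is a dict: "t": time; "q": joint angles; "dq": joint speeds; "joint_torque": joint torques, N m; "tool_pos": TCP position; "orientation": TCP orientation; "force": force on the tool from outside, world axes, zero at the start; "wrist_torque": the same for the moment, N m; "opening": finger opening in m; "gripper_force": force on a finger pad.
Only numpy, scipy, OpenCV 4.12 (cv2) and the standard library are available. Lean on these libraries where they do the work, as an engineer would, in place of code of your own. Each camera call takes 0.05 s, during which the arm holds its last target. There are 200 camera calls.

## Working session

There is one attempt and no reset: what is moved stays moved. The work goes in short steps, Python scripts to look and compute and a tool call to move; the robot and the scene stay as the last step left them, time stands still between calls to the robot, and variables do not carry over. Pictures are saved under pics/ and viewed, at most 10 in all, crops included, and the job is handed in when it is done.

Besides the shell and the picture viewer there is one more tool, called as a command line: name --argument value ..., lists and objects as JSON in quotes. send_rows: Moves the arm, as the interface text tells. Scaled input: -1 to 1 covers 0.2 m each way for a shift and 60 degrees each way for a turn. Its arguments: {"type":"object","properties":{"plan":{"type":"array"},"force":{"type":"number"}},"required":["plan"]}

```bash
mkdir -p pics; ls
cat > h.py <<'E'
import numpy as np, cv2
from plant import telemetry, viewer, order
def snap(n,f):
    im,d=viewer.read_camera(n); cv2.imwrite(f'pics/{f}.png',im); np.save(f'pics/{f}.npy',d); return im,d
def world(n,uv,z=None,d=None):
    c=viewer.calibration(n);K=np.array(c['camera_matrix']);E=np.array(c['extrinsics'])
    uv=np.atleast_2d(np.array(uv,float))
    r=np.c_[(uv[:,0]-K[0,2])/K[0,0],-(uv[:,1]-K[1,2])/K[1,1],-np.ones(len(uv))]@E[:3,:3].T
    o=E[:3,3]
    s=d if z is None else (z-o[2])/r[:,2]
    return o+r*np.reshape(s,(-1,1))
E
python3 - <<'E'
from h import *
print(telemetry.read_state())
for n in('scene','top'):
    snap(n,n+'0'); print(viewer.calibration(n))
E
```

```text
pics
{'t': 0.0, 'q': array([-1.26040648e+00,  1.31137398e-01,  1.48926667e+00,  1.12774380e-05,
        1.52300340e+00, -8.54145171e-02]), 'dq': array([-0.00027944,  0.0011809 , -0.00086775, -0.00076511, -0.00012892,
       -0.00088882]), 'joint_torque': array([-5.95449146e-04, -5.59851766e+01, -4.91752374e+01,  7.67821306e-02,
        3.58623604e-02, -1.20498098e-04]), 'tool_pos': array([ 0.23118278, -0.55309438,  0.23460854]), 'orientation': array([-3.07850327e+00, -6.17321969e-01,  3.02239355e-04]), 'force': array([0.25728419, 0.54107226, 0.55572852]), 'wrist_torque': array([ 0.00553054,  0.01506387, -0.04267063]), 'gripper_force': 0.0, 'opening': 0.0929915423903813}
{'camera_matrix': array([[446.60396163,   0.        , 314.06232608],
       [  0.        , 446.60396163, 245.78283178],
       [  0.        ,   0.        ,   1.        ]]), 'extrinsics': array([[-0.36954678, -0.7661332 ,  0.52580898,  1.22398173],
       [ 0.92911395, -0.31288362,  0.19710683,  0.26762994],
       [ 0.01350693,  0.56137666,  0.82745019,  1.20812497],
       [ 0.        ,  0.        ,  0.        ,  1.        ]])}
{'camera_matrix': array([[506.29090611,   0.        , 322.07953073],
       [  0.        , 506.29090611, 239.79695845],
       [  0.        ,   0.        ,   1.        ]]), 'extrinsics': array([[-0.01276572,  0.98062523, -0.19547686,  0.3024116 ],
       [-0.99984556, -0.01487991, -0.00935081, -0.01826541],
       [-0.01207832,  0.1953273 ,  0.98066374,  1.24129101],
       [ 0.        ,  0.        ,  0.        ,  1.        ]])}
```

View pics/top0.png

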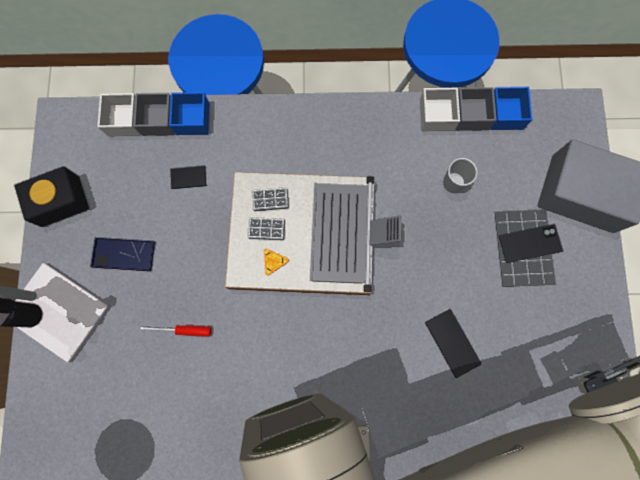

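View pics/scene0.png

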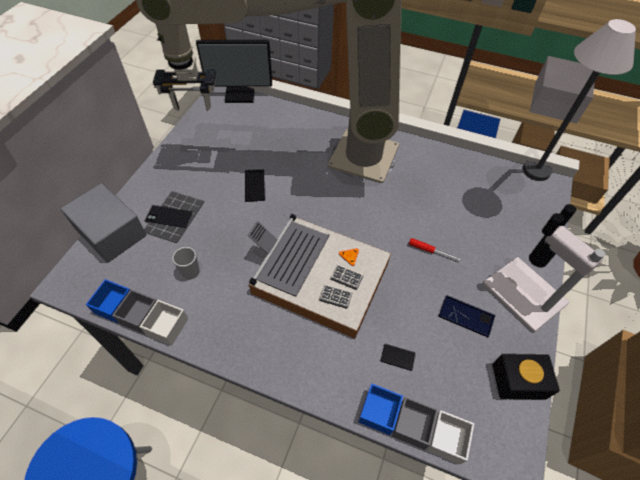

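Top view: ledge spans (235,172)–(376,294), with panel at (340,232) and the tail at (387,232) pointing right (world -y). The cassettes are at (270,199) and (266,229), and the orange pry tool at (275,262). In the scene view, the cup is next to the tail side at (185,262).

```bash
cat > m.py <<'E'
from h import *
def cloud(n,f):
    d=np.load(f'pics/{f}.npy'); im=cv2.imread(f'pics/{f}.png')
    v,u=np.mgrid[0:480,0:640]
    P=world(n,np.c_[u.ravel(),v.ravel()],d=d.ravel()).reshape(480,640,3)
    return im,P
E
python3 - <<'E'
from m import *
for n in('top','scene'):
    im,P=cloud(n,n+'0')
    X,Y,Z=P[...,0],P[...,1],P[...,2]
    roi=(X>.28)&(X<.68)&(Y>-.25)&(Y<.3)
    m=(roi&(Z>.05)&(Z<.085)).astype(np.uint8)
    k,l,st,c=cv2.connectedComponentsWithStats(m); i=1+np.argmax(st[1:,4]); 
    print(n,cv2.minAreaRect(P[l==i][:,:2].astype(np.float32)*1000))
    t=P[roi&(Z>.085)&(Z<.2)]; print('high',len(t), t.min(0),t.max(0))
    hsv=cv2.cvtColor(im,cv2.COLOR_BGR2HSV)
    o=(hsv[...,1]>150)&(hsv[...,0]<30)&roi&(Z>.05)
    cs,_=cv2.findContours(o.astype(np.uint8),0,2); q=max(cs,key=cv2.contourArea).reshape(-1,2)
    T=cv2.minEnclosingTriangle(q.reshape(-1,1,2).astype(np.float32))[1].reshape(-1,2); print('pry',world(n,T,.066).round(3).tolist(),world(n,[T.mean(0)],.066).round(3))
    ap=roi&(l==i)&(Y>0.0)&~o&(hsv[...,2]<165)
    ap=cv2.morphologyEx(ap.astype(np.uint8),2+1,np.ones((5,5)))
    cs,_=cv2.findContours(ap,0,2)
    for q in cs:
        a=cv2.contourArea(q)
        if 200<a:
            w=world(n,q.reshape(-1,2),.075)[:,:2]*1000
            print('c',a,cv2.minAreaRect(w.astype(np.float32)),np.median(P[cv2.drawContours(np.zeros_like(ap),[q],-1,1,-1)>0][:,2]))
    # bystanders
    for z0,z1 in((.02,.2),):
        pass
im,P=cloud('top','top0')
for p in [(235,172),(228,288),(372,294),(370,178),(387,232),(403,240),(460,175),(460,190),(188,177),(452,340),(428,318),(475,365),(190,330),(212,330),(525,240),(340,232),(312,184),(369,176),(369,289)]: print(p,P[p[1],p[0]].round(3))
E
```

```text
top ((553.504638671875, 39.81982421875), (351.4140930175781, 268.2219543457031), 87.07701873779297)
high 684 [ 0.5189108  -0.18640145  0.08504285] [ 0.58086998 -0.12595119  0.13639101]
pry [[0.52, 0.131, 0.066], [0.452, 0.126, 0.066], [0.491, 0.069, 0.066]] [[0.488 0.109 0.066]]
c 673.5 ((563.25048828125, 123.60530090332031), (85.10332489013672, 51.061607360839844), 86.80472564697266) 0.07607969597734887
c 677.5 ((635.243408203125, 114.99761199951172), (51.129276275634766, 86.11869812011719), 3.8089473247528076) 0.07588461338372665
c 621.0 ((556.179931640625, 10.304123878479004), (20.91828155517578, 236.3160858154297), 89.33659362792969) 0.06735245228486275
scene ((552.216552734375, 39.7193603515625), (353.8064880371094, 272.0922546386719), 86.96497344970703)
high 403 [ 0.51737747 -0.18520217  0.08503151] [ 0.58017982 -0.12404746  0.1356103 ]
pry [[0.453, 0.125, 0.066], [0.491, 0.07, 0.066], [0.525, 0.132, 0.066]] [[0.49  0.109 0.066]]
c 1027.0 ((589.2184448242188, 123.03840637207031), (92.70610809326172, 169.5397491455078), 88.56526947021484) 0.07581546093195268
c 392.0 ((556.548828125, 9.1923828125), (27.95879364013672, 258.4784240722656), 86.03411865234375) 0.06756819748303844
(235, 172) [0.711 0.204 0.059]
(228, 288) [0.429 0.22  0.032]
(372, 294) [ 0.413 -0.127 -0.001]
(370, 178) [ 0.684 -0.124  0.076]
(387, 232) [ 0.543 -0.156  0.112]
(403, 240) [ 0.546 -0.208  0.001]
(460, 175) [ 0.711 -0.359  0.008]
(460, 190) [ 0.665 -0.351  0.028]
(188, 177) [0.717 0.334 0.009]
(452, 340) [ 0.3   -0.312  0.012]
(428, 318) [ 0.353 -0.26  -0.   ]
(475, 365) [ 0.242 -0.362  0.011]
(190, 330) [0.331 0.309 0.026]
(212, 330) [0.331 0.263 0.001]
(525, 240) [ 0.54  -0.507  0.01 ]
(340, 232) [ 0.555 -0.05   0.066]
(312, 184) [0.677 0.016 0.06 ]
(369, 176) [ 0.69  -0.122  0.075]
(369, 289) [ 0.417 -0.113  0.08 ]
```

Run:
```python
from m import *
im,P=cloud('top','top0')
X,Y,Z=P[...,0],P[...,1],P[...,2]
hsv=cv2.cvtColor(im,cv2.COLOR_BGR2HSV)
roi=(X>.38)&(X<.72)&(Y>-.25)&(Y<.25)
def line(p,name,axis):
    p=np.array(p)*1000; a=np.polyfit(p[:,axis],p[:,1-axis],1)
    for _ in range(3):
        r=np.abs(p[:,1-axis]-np.polyval(a,p[:,axis])); p=p[r<max(2,1.5*np.median(r))]; a=np.polyfit(p[:,axis],p[:,1-axis],1)
    print(name,'slope deg',np.degrees(np.arctan(a[0])).round(2),'mid',np.mean(p,0).round(1),len(p))
g=roi&(Z>.045)
row=lambda v:np.where(g[v])[0]
line([world('top',[(row(v)[0]-.5,v)],.06)[0,:2] for v in range(180,284)],'apron +y edge',0)
pan=(roi&(hsv[...,2]<150)&(Y<.06)&(Z>.05))
line([world('top',[(np.where(pan[v])[0][0]-.5,v)],.068)[0,:2] for v in range(190,276)],'panel free edge',0)
col=lambda u:np.where(g[:,u])[0]
line([world('top',[(u,col(u)[0]-.5)],.06)[0,:2] for u in range(242,360)],'far side',1)
pc=[]
for u in range(318,360):
    c=np.where(pan[:,u])[0]; pc.append((u,c[0]-.5,c[-1]+.5))
pc=np.array(pc)
line(world('top',pc[:,[0,1]],.068)[:,:2],'panel far',1);line(world('top',pc[:,[0,2]],.068)[:,:2],'panel near',1)
t=roi&(Z>.09)&(Y<-.12)
for y in(-.13,-.15,-.17):
    s=P[t&(abs(Y-y)<.006)]; print(y,s[:,0].min(),s[:,0].max(),np.median(s[:,2]))
```

```text
apron +y edge slope deg -3.23 mid [562.3 214.2] 104
panel free edge slope deg -2.96 mid [554.9  16.8] 86
far side slope deg 3.21 mid [703.2  43.7] 118
panel far slope deg 3.08 mid [673.  -48.5] 42
panel near slope deg 3.41 mid [437.9 -35.5] 22
-0.13 0.5264839835228321 0.5555293244673383 0.09121158167610344
-0.15 0.520896341388251 0.5808699766341361 0.102412640212726
-0.17 0.5191918586909595 0.5794154738785386 0.12169548245747919
```

send_rows --plan '[[[1,0.1,0.1,0.1,0.1],[1,0.2,0.3,0.2,0.23],[1,0.4,0.5,0.25,0.35],[1,0.6,0.7,0.25,0.47],[1,0.8,0.9,0.25,0.59],[1,0.9,1,0.25,0.7],[1,0.95,1,0.25,0.82],[1,1,1,0.25,0.94],[1,1,1,0.25,1],[1,1,1,0.25,1]]]'

```text
t: 0.93
tool_pos: [0.4322, -0.3525, 0.285]
orientation: [-2.352, -2.081, 0.0]
force: [-0.4, 0.7, 0.2]
opening: 0.0308
gripper_force: 0.0
```

send_rows --plan '[[[1,0.15,0.2,-0.05,0.07],[1,0.3,0.4,-0.1,0.07],[1,0.45,0.6,-0.2,0.07],[1,0.55,0.78,-0.3,0.07],[1,0.588,0.91,-0.43,0.07],[1,0.588,0.91,-0.55,0.07],[1,0.588,0.91,-0.55,0.07],[1,0.588,0.91,-0.55,0.07]]]'

```text
t: 1.6
tool_pos: [0.5468, -0.1701, 0.172]
orientation: [-2.277, -2.155, 0.005]
force: [-0.3, -0.6, 0.2]
opening: 0.0006
gripper_force: 0.0
```

send_rows --plan '[[[1,0,0,-0.1,0],[1,0,0,-0.17,0],[1,0,0,-0.22,0],[1,0,0,-0.27,0],[1,0,0,-0.32,0],[1,0,0,-0.37,0],[1,0,0,-0.42,0],[1,0,0,-0.47,0],[1,0,0,-0.52,0],[1,0,0,-0.56,0],[1,0,0,-0.59,0],[1,0,0,-0.59,0],[1,0,0,-0.59,0]]]'

```text
t: 2.68
tool_pos: [0.5515, -0.1731, 0.0615]
orientation: [2.277, 2.156, 0.003]
force: [-5.6, -1.1, 27.2]
opening: 0.0005
gripper_force: 12.2
```

send_rows --plan '[[[1,0,0,0.1,0],[1,0,0,0.25,0],[1,0,0,0.45,0],[1,0,0,0.6,0],[1,0,0,0.7,0],[1,0,0,0.7,0],[1,0,0,0.7,0]]]'

```text
t: 3.27
tool_pos: [0.5496, -0.1716, 0.1982]
orientation: [2.28, 2.159, 0.002]
force: [-0.0, -0.5, 0.1]
opening: 0.0003
gripper_force: 0.0
```

Run:
```python
from h import *
snap('scene','s1')
print(telemetry.read_state()['force'])
im,_=snap('top','t1'); s=cv2.imread('pics/s1.png')
cv2.imwrite('pics/v1.png',np.hstack([cv2.resize(s[160:360,220:420],(400,400)),cv2.resize(im[140:340,210:410],(400,400))]))
```

```text
[-0.17448648 -0.10884367 -1.04310239]
```

View pics/v1.png

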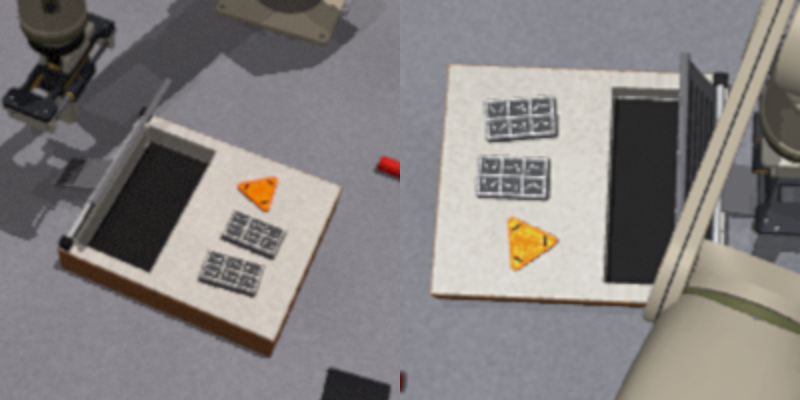

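The view shows the flap standing open by itself, well exposed, with the gripper clear of the tail. Next I cross over to behind the middle cassette.

send_rows --plan '[[[1,0,0,0.2,0],[1,0,0,0.4,0],[1,0,0,0.5,0],[1,0,0.15,0.5,0],[1,0,0.32,0.5,0],[1,0.02,0.5,0.5,0],[1,0.04,0.7,0.5,0],[1,0.09,0.9,0.5,0],[1,0.09,1,0.5,0]]]'

```text
t: 4.12
tool_pos: [0.5665, 0.0325, 0.2947]
orientation: [-2.276, -2.16, 0.002]
force: [1.1, 0.1, 0.7]
opening: 0.0003
gripper_force: 0.0
```

send_rows --plan '[[[1,0,0.2,0,0],[1,0,0.4,0,0],[1,0,0.6,0,0],[1,0,0.75,-0.1,0],[1,0,0.81,-0.25,0],[1,0,0.81,-0.45,0],[1,0,0.81,-0.65,0],[1,0,0.81,-0.75,0],[1,0,0.81,-0.75,0],[1,0,0.81,-0.75,0]]]'

```text
t: 4.95
tool_pos: [0.5648, 0.19, 0.1445]
orientation: [-2.279, -2.158, 0.009]
force: [-0.5, -0.2, 0.8]
opening: 0.0006
gripper_force: 0.0
```

send_rows --plan '[[[1,0.005,0,-0.15,0],[1,0.005,0,-0.31,0],[1,0.005,0,-0.31,0],[1,0.005,0,-0.31,0]]]'

```text
t: 5.28
tool_pos: [0.5674, 0.1901, 0.0858]
orientation: [-2.281, -2.159, 0.003]
force: [2.2, 0.9, 0.8]
opening: 0.0007
gripper_force: 0.0
```

```bash
python3 -c "
from h import *
s=telemetry.read_state();print(s['tool_pos'],s['force'])"
```

```text
[0.56738573 0.19012153 0.08577016] [2.18773457 0.85152088 0.8004514 ]
```

send_rows --plan '[[[1,0,-0.03,-0.012,0],[1,-0.004,-0.08,-0.012,0],[1,-0.008,-0.14,-0.012,0],[1,-0.011,-0.2,-0.012,0],[1,-0.014,-0.26,-0.012,0],[1,-0.018,-0.32,-0.012,0],[1,-0.021,-0.38,-0.012,0],[1,-0.024,-0.44,-0.012,0],[1,-0.028,-0.5,-0.012,0],[1,-0.031,-0.56,-0.012,0],[1,-0.034,-0.62,-0.012,0],[1,-0.037,-0.67,-0.012,0],[1,-0.04,-0.72,-0.012,0],[1,-0.042,-0.76,-0.012,0],[1,-0.044,-0.8,-0.012,0],[1,-0.046,-0.84,-0.012,0],[1,-0.048,-0.88,-0.012,0],[1,-0.05,-0.92,-0.012,0],[1,-0.053,-0.97,-0.012,0],[1,-0.053,-0.97,-0.012,0]]]'

```text
t: 6.95
tool_pos: [0.5572, -0.0054, 0.0832]
orientation: [2.282, 2.159, -0.001]
force: [0.5, -0.3, 0.2]
opening: 0.0005
gripper_force: 0.0
```

Run:
```python
from h import *
s,_=snap('scene','s2')
im,_=snap('top','t2')
cv2.imwrite('pics/v2.png',np.hstack([cv2.resize(s[160:360,220:420],(400,400)),cv2.resize(im[140:340,210:410],(400,400))]))
```

```text
(no output)
```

View pics/v2.png

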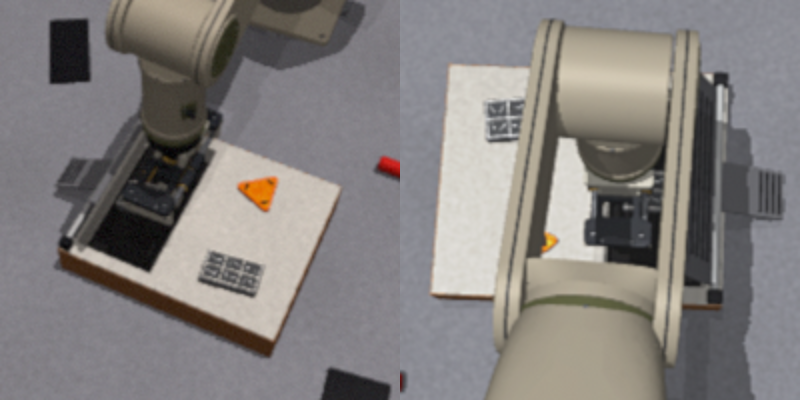

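The first cassette has left the apron and the flap still stands open. Next is the second cassette.

send_rows --plan '[[[1,0,0,0.15,0],[1,0,0.05,0.3,0],[1,0.08,0.2,0.4,0],[1,0.17,0.38,0.4,0],[1,0.25,0.56,0.4,0],[1,0.33,0.74,0.4,0],[1,0.4,0.9,0.35,0],[1,0.405,0.945,0.2,0],[1,0.405,0.945,0.05,0],[1,0.405,0.945,0,0],[1,0.405,0.945,0,0],[1,0.405,0.945,0,0]]]'

```text
t: 8.05
tool_pos: [0.6379, 0.1852, 0.0829]
orientation: [-2.281, -2.16, 0.002]
force: [-0.4, -0.4, 0.6]
opening: 0.0001
gripper_force: 0.0
```

Run:
```python
from h import *
print(telemetry.read_state()['tool_pos'])
s,_=snap('scene','s3')
im,_=snap('top','t3')
cv2.imwrite('pics/v3.png',np.hstack([cv2.resize(s[160:360,220:420],(400,400)),cv2.resize(im[140:340,210:410],(400,400))]))
```

```text
[0.6378828  0.18522771 0.08294951]
```

View pics/v3.png

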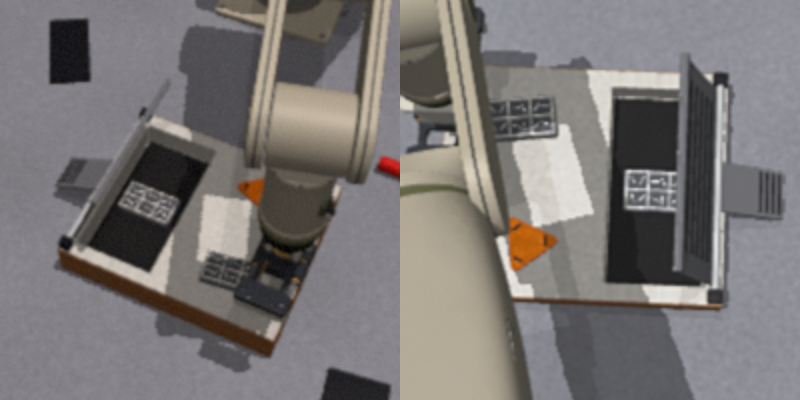

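The first cassette lies flat in the well, the pry tool hasn't moved, and the gripper sits behind the second cassette. I'll push it now.

send_rows --plan '[[[1,0,-0.04,0,0],[1,-0.004,-0.08,0,0],[1,-0.008,-0.12,0,0],[1,-0.011,-0.17,0,0],[1,-0.014,-0.23,0,0],[1,-0.018,-0.29,0,0],[1,-0.021,-0.35,0,0],[1,-0.024,-0.41,0,0],[1,-0.028,-0.47,0,0],[1,-0.031,-0.53,0,0],[1,-0.034,-0.59,0,0],[1,-0.037,-0.65,0,0],[1,-0.04,-0.7,0,0],[1,-0.042,-0.74,0,0],[1,-0.044,-0.78,0,0],[1,-0.046,-0.82,0,0],[1,-0.048,-0.86,0,0],[1,-0.05,-0.9,0,0],[1,-0.053,-0.95,0,0],[1,-0.053,-0.95,0,0]]]'

```text
t: 9.82
tool_pos: [0.6276, -0.0066, 0.0832]
orientation: [2.282, 2.159, -0.001]
force: [-0.1, -0.3, -1.1]
opening: 0.0005
gripper_force: 0.0
```

send_rows --plan '[[[1,0,0,0.2,0],[1,0,0.05,0.4,0],[1,0,0.05,0.6,0],[1,0,0.05,0.8,0],[1,0,0,0.97,0],[1,-0.05,-0.15,1,0],[1,-0.12,-0.3,1,0],[1,-0.2,-0.48,1,0],[1,-0.28,-0.66,1,0],[1,-0.36,-0.84,1,0],[1,-0.39,-0.975,1,0],[1,-0.39,-0.975,1,0],[1,-0.39,-0.975,1,0]]]'

```text
t: 10.9
tool_pos: [0.5492, -0.201, 0.2832]
orientation: [-2.284, -2.157, -0.0]
force: [-0.6, 0.1, 0.3]
opening: 0.0005
gripper_force: 0.0
```

Run:
```python
from h import *
print(telemetry.read_state()['tool_pos'])
s,_=snap('scene','s4')
im,_=snap('top','t4')
cv2.imwrite('pics/v4.png',np.hstack([cv2.resize(s[160:360,220:420],(400,400)),cv2.resize(im[140:340,210:410],(400,400))]))
```

```text
[ 0.54923017 -0.20097265  0.28324185]
```

View pics/v4.png

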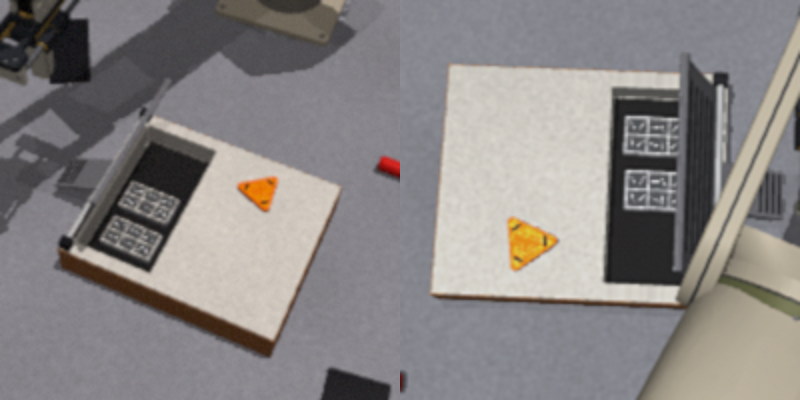

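Both cassettes lie flat in the well and the flap is still open. Now I push it shut from behind.

send_rows --plan '[[[1,0,0,-0.2,0],[1,0,0,-0.4,0],[1,0,0.05,-0.6,0],[1,0,0.15,-0.63,0],[1,0.005,0.25,-0.63,0],[1,0.01,0.35,-0.63,0],[1,0.012,0.42,-0.63,0],[1,0.015,0.47,-0.63,0],[1,0.018,0.52,-0.63,0],[1,0.02,0.57,-0.63,0],[1,0.022,0.62,-0.63,0],[1,0.025,0.67,-0.63,0],[1,0.028,0.72,-0.63,0],[1,0.028,0.72,-0.63,0],[1,0.028,0.72,-0.45,0],[1,0.028,0.72,-0.25,0],[1,0.028,0.6,0,0],[1,0,0.4,0.1,0],[1,0,0.2,0.1,0],[1,0,0,0.1,0]]]'

```text
t: 12.67
tool_pos: [0.551, -0.1916, 0.3073]
orientation: [2.274, 2.158, 0.004]
force: [0.6, 0.2, -1.1]
opening: 0.0003
gripper_force: 0.0
```

send_rows --plan '[[[1,0,-0.2,0,0],[1,0,-0.4,0,0],[1,0,-0.4,0,0],[1,0,-0.4,0,0],[1,0,-0.4,0,0],[1,0,-0.4,0,0]]]'

```text
t: 13.17
tool_pos: [0.55, -0.2693, 0.303]
orientation: [-2.28, -2.161, -0.001]
force: [0.6, -0.1, 0.2]
opening: 0.0004
gripper_force: 0.0
```

Run:
```python
from m import *
s=telemetry.read_state();print(s['tool_pos'],s['force'])
s,_=snap('scene','s5')
im,_=snap('top','t5')
i,P=cloud('top','t5'); X,Y,Z=P[...,0],P[...,1],P[...,2]
m=(X>.47)&(X<.64)&(Y>-.09)&(Y<0); print('panel z',np.percentile(Z[m],[1,50,99]))
cv2.imwrite('pics/v5.png',np.hstack([cv2.resize(s[160:360,220:420],(400,400)),cv2.resize(im[140:340,210:410],(400,400))]))
```

```text
[ 0.55001274 -0.26927882  0.30299465] [ 0.58825007 -0.1238202   0.15051674]
panel z [0.06088213 0.06622838 0.07172988]
```

View pics/v5.png

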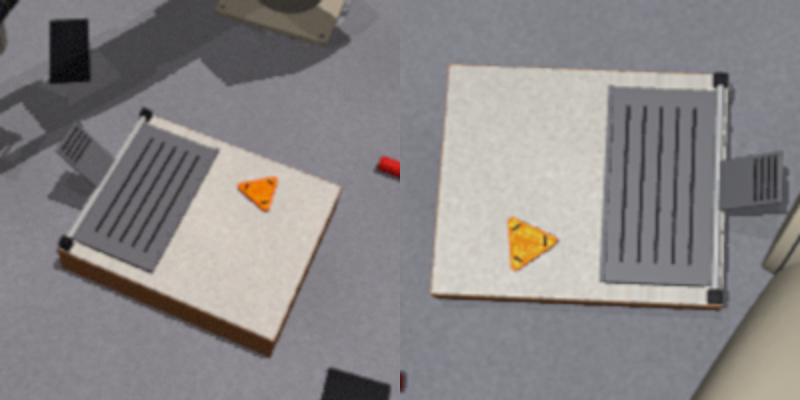

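The flap is fully shut (panel level at about 66 mm), the pry tool is in place, and the robot is clear.

```bash
python3 -c "
from plant import order
print(order.close_job())"
```

```text
the job is handed in; nothing more can be done
None
```

I opened the flap, slid both cassettes into the well where they lay flat, and pushed the flap back until it sprang shut; the pry tool stayed where it was, and I handed the job in after about 13 s of the 64 s allowed, with no verdict returned.

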